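# Wedge a split bearing housing open evenly

### The arm

A 6-joint arm with a two-finger parallel gripper is mounted at the origin on the work surface. World frame = base frame: x ahead of the robot, y to its left, z up, the work surface at z = 0. Lengths are in m, angles in rad, forces in N, time in s.
With the tool pointing down it reaches from about 0.3 to 0.775 m from the base axis. Payload 14.6 kg.
Tool frame: the origin (TCP) lies at the very end of the fingers, on their centre line; the grasp point (between the pads) lies 19 mm behind it; z points along the fingers, y is the line along which they close (so a half turn about z gives the same grasp; the last joint's range is limited). The gripper opens to 94 mm and grips with 3 to 60 N. Pads are 16 mm wide; open, the fingers measure 119 mm over their backs; the gripper's body (75 mm by 177 mm) begins 78 mm behind the grasp point.
Start: joints at [1.202, 0.3, 1.521, -0, 1.321, -0.067], TCP at [0.163, 0.525, 0.205] pointing down, gripper open.
Joint ranges: [-3.03, 3.03], [-0.79, 2.21], [0.23, 2.52], [-1.04, 4.18], [0, 3.07], [-2.55, 2.55]. Speed limits (rad/s): [2.22, 2.22, 2.57, 3.14, 3.14, 3.14].

### API

Orientations are given as [roll, pitch, yaw] about the fixed x, y, z axes, in that order (R = Rz(yaw) Ry(pitch) Rx(roll)).
In Python, from station import ctrl gives the robot as it stands.
- The arm moves only by the shell command python3 -m pendant 'ROWS' [OPENING] [FORCE]. ROWS is JSON, a list of rows, each a list of 2 entries, a list of its own where there are three numbers: the shift along the world's x, y, z in cm, then the turn about the world's z in rad. A call has 1 to 20 rows; each row shifts and turns the commanded pose from where the row before left it; what a row does not reach is not made up. A row lasts 1/12 s, in which the tool goes at most 41.7 mm and 7.16 degrees, less where a joint would pass 70% of its speed; a pose out of reach is approached as far as the arm can. A call is refused whole if a number of a shift passes 4.17 or a number of a turn 0.125, either way. A call with a gripper value outside its range is refused whole. OPENING is the opening, from 0 (shut) to 1 (fully open), set as the call begins (- or left out, the last holds). The fingers move at their own pace and stop on an object; FORCE is the grip in N (left out, the last holds). Time passes only in rows, so rows that do not move let the fingers close. It gives the time, the measured TCP pose, the force, the opening and the grip force at its end, in the units of the state.
- ctrl.get_obs(): the state, without advancing time (a new reading comes with each control period).
- ctrl.camera(name): name is "side" or "top" or "wrist"; returns a dict with "color" (384x512x3 uint8, red, green, blue), "intrinsics" (3x3 intrinsics, pixels), "camera_from_world" (4x4, takes a point from world to camera coordinates). Camera axes: x right, y down, z forward; pixel columns grow to the right and rows downward; lengths in m; the calibration is good to about 2 mm. A picture is of the moment at which its call begins. There is no depth.
- ctrl.hand_in(): hands the job in; it is judged then, once.
The state is a dict: "time_s": time; "qpos": joint angles; "joint_vel": joint speeds; "tau": joint torques, N m; "ee_pos": TCP position; "eef_rot": TCP orientation; "force": force on the tool from outside, world axes, zero at the start; "moment": the same for the moment, N m; "grip_width": finger opening in m; "grip_force": force on a finger pad.
Only numpy, scipy, OpenCV 4.12 (cv2) and the standard library are available. Lean on these libraries where they do the work, as an engineer would, in place of code of your own. Each camera call takes 0.05 s, during which the arm holds its last target. There are 200 camera calls.

### The job

The two halves of the polishing spindle's bearing housing are stuck together. Take the wedge from its wooden block and, with the wedge alone, work the loose half off by pushing down into the seam gently, a little at one end and then the other so that it never goes crooked, until both ends stand at least 5 mm open; then put the wedge back upright in its block, leaving the other things on the bench alone.

Things in the scene. Friction and masses are not known exactly. Their poses are not given: they have to be found in the camera images.
- plate: Dark steel base plate fixed to the bench, 170 (x) x 160 (y) x 12 mm, origin at the centre of its underside. On it stands a two-part aluminium bearing housing, 140 mm long along y, 66 mm high, parted by an upright seam along the plate's y, with a round bore and bearing in the middle. The -x half is bolted down; the +x half is loose, press-fitted on dowels, and comes off towards +x.
- housing_top (a point): Point over the plate's centre, level with the housing's flat top (78 mm above the plate's origin), axes as the plate's. The bolted half has a slotted foot, so the seam lies anywhere from 14 mm to the plate's -x side to 14 mm to its +x side of the plate's centre line, parallel to it and unmeasured: see or feel it. The gripper must not push on housing or plate; only the wedge may.
- end_left (a point): Point on the plate's centre line at housing-top height, at the left (plate +y, 50 mm) dowel. From 33 to 70 mm either side of the middle the seam's top is a pry mouth: a 45 degree bevel, 2 mm wide and 2 mm deep, on each half leads into a straight upright slot, 3 mm wide with the halves closed (mouth 7 mm wide at the top). A ledge ends the slot 40 mm below the top.
- end_right (a point): The same at the right (plate -y, 50 mm) dowel. Each end of the loose half resists with about 9 N plus 1 N per mm/s of its own sideways motion, stays where left, and hardly stirs when the other end is pushed near its dowel. Faces are oiled (friction 0.2). Wedge and housing may press on one another with 40 N at most (both faces added up): some 14 N of push once pinched, so sink it at 20 mm/s or less.
- open_left (a joint): How far the loose half has come off at its left (plate +y) dowel, in m: 0 closed, at most 0.012. At least 0.005 is wanted.
- open_right (a joint): The same at the right (plate -y) dowel, in m: 0 closed, at most 0.012. At least 0.005 is wanted.
- cover_turn (a joint): How crooked the loose half stands, in rad: (open_right - open_left) / 0.1 m, positive when the right end is farther open. Must stay within plus or minus 0.04 (4 mm difference between the ends).
- wedge: Chisel-shaped hand wedge, about 0.2 kg, 100 mm long, standing blade down in its block; origin on the handle's axis at the height of the blade's tip, z up along the handle, a wooden block 28 (x) x 38 (y) mm from z = 42 to 96 mm with a brass cap up to 100 mm. Steel blade from z = 0 to 42 mm, 26 mm wide along y. The blade's flat face (-x) belongs against the bolted half.
- wedge_grip (a point): Point on the axis of the wedge's handle, 76 mm above the tip, good for gripping across the 28 mm (the wedge's x). The blade: -x face flat and upright at x = -7.5 mm; tip 2 mm thick, from x = -7.5 to -5.5 mm; the +x face slopes evenly from x = -5.5 mm at the tip to x = +7.5 mm at z = 42 mm, 0.31 mm thicker for each mm, and faces the loose half.
- stand: Wooden block fixed to the bench, 80 (x) x 80 (y) x 58 mm, origin at the centre of its underside; a through slot 20 (x) x 31 (y) mm in its middle takes the blade, and the handle's underside rests on its top (the wedge's origin is then 16 mm above the block's). The wedge starts in it with its x along the block's x.
- stand_slot (a point): Centre of the mouth of the slot, on top of the block, 58 mm above the bench.
- spigot: Bystander: brass threaded spigot with a flange, 48 mm across, 34 mm high, standing on the bench; origin under its middle.
- compound_bar: Bystander: white bar of polishing compound 90 x 35 x 30 mm; origin under its middle.
- flap_wheel: Bystander: brown abrasive flap wheel lying flat, 160 mm across, 40 mm thick; origin under its middle.
- headband_loupe: Bystander: grey headband magnifier, about 80 x 170 x 64 mm; origin under its middle.
- grease_tin: Bystander: steel tin, 80 mm across, 60 mm high; origin under its middle.
- bar_stock: Bystander: dark steel round bar standing on end, 56 mm across, 110 mm high; origin under its middle.
- felt_bob: Bystander: grey felt bob 60 x 50 x 48 mm on a wooden handle along its -x, 160 mm long; origin under the joint of handle and felt.
Mind the look-alikes: they are no part of the job. What is meant by the stand is not blue, and is the smaller of those in its own colour.

How it is judged:
By the outcome, as a careful person would: the job done as asked, in the order asked, and still so for the second after the job is handed in, with the robot touching nothing.
It also fails if it takes over 67 s, if anything falls off the work surface, if the arm or the gripper's body presses on something with over 40 N, if the wrist force passes 120 N, or if a joint passes its speed limit or range.

## Working session

There is one attempt and no reset: what is moved stays moved. The work goes in short steps, Python scripts to look and compute and a shell command to move; the robot and the scene stay as the last step left them, time stands still between calls to the robot, and variables do not carry over. Pictures are saved under pics/ and viewed, at most 10 in all, crops included, and the job is handed in when it is done.

```bash
mkdir -p pics; ls
python3 - <<'E'
from station import ctrl
import cv2, numpy as np
o=ctrl.get_obs(); print({k:np.round(v,3).tolist() for k,v in o.items()})
for n in("top","side"):
    c=ctrl.camera(n); cv2.imwrite(f"pics/{n}0.png",cv2.resize(c["color"][:,:,::-1],(800,600)))
    np.savez(f"pics/{n}0.npz",**c); print(n,c["intrinsics"].tolist(),np.round(c["camera_from_world"],3).tolist())
E
```

```text
pics
{'time_s': 0.0, 'qpos': [1.202, 0.3, 1.522, 0.0, 1.321, -0.067], 'joint_vel': [0.001, -0.0, -0.001, -0.0, -0.001, -0.001], 'tau': [-0.0, -53.181, -35.274, 0.071, 0.024, -0.0], 'ee_pos': [0.163, 0.525, 0.205], 'eef_rot': [-3.14, -0.0, 2.84], 'force': [0.751, -1.144, -0.256], 'moment': [0.021, 0.057, 0.003], 'grip_force': 0.0, 'grip_width': 0.094}
top [[374.42948980256557, 0.0, 252.48338722603185], [0.0, 374.42948980256557, 191.84037315693737], [0.0, 0.0, 1.0]] [[-0.007, -1.0, 0.015, 0.007], [-0.993, 0.005, -0.121, 0.559], [0.121, -0.015, -0.993, 1.016], [0.0, 0.0, 0.0, 1.0]]
side [[489.19057255075484, 0.0, 260.00131904007884], [0.0, 489.19057255075484, 195.45079502850174], [0.0, 0.0, 1.0]] [[0.989, -0.149, -0.016, -0.526], [-0.117, -0.696, -0.709, 0.126], [0.094, 0.703, -0.705, 1.394], [0.0, 0.0, 0.0, 1.0]]
```

View pics/top0.png

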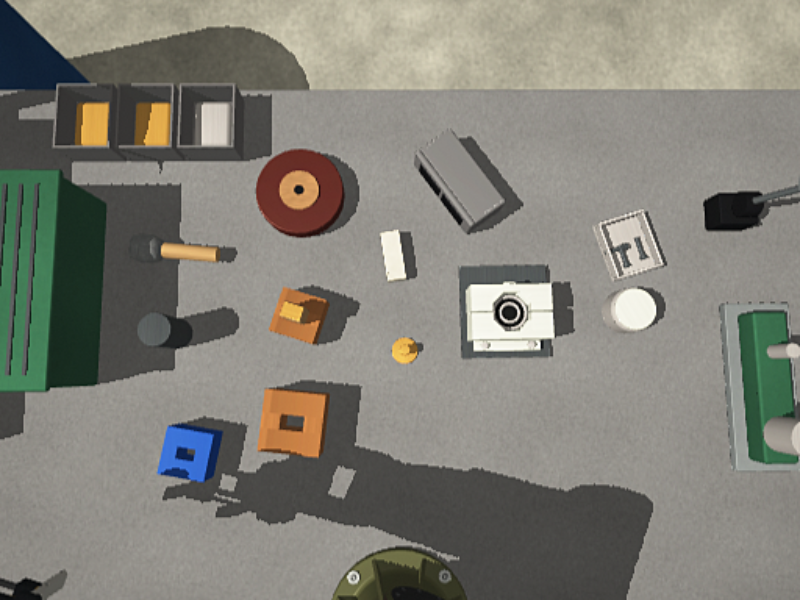

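View pics/side0.png

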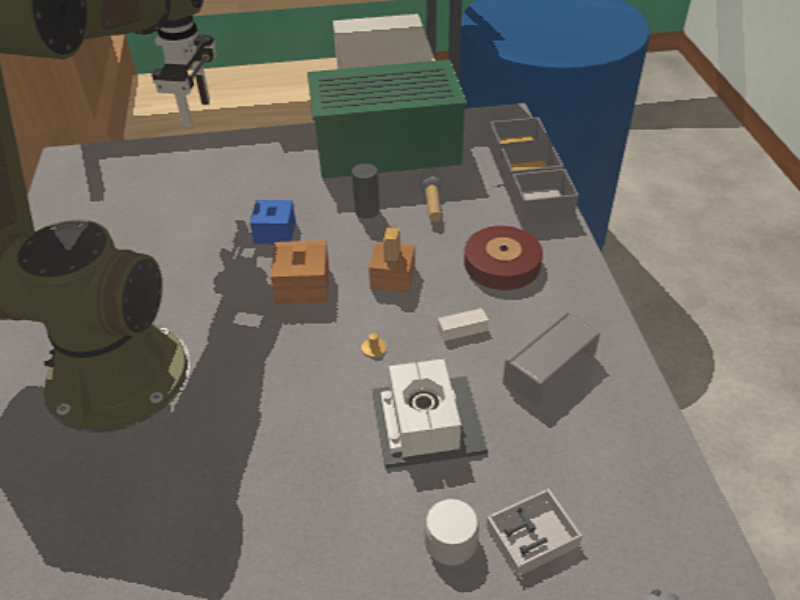

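The top view shows the stand with the wedge at about (300,315), the housing at (510,310) with its bolted foot on the near (-x) side, and decoys at (292,423) (larger, orange) and (190,453) (blue).

```bash
cat > h.py <<'E'
import numpy as np, cv2
def ray(c,u,v,z):
    K=c["intrinsics"];T=c["camera_from_world"];R=T[:3,:3];o=-R.T@T[:3,3]
    d=R.T@np.linalg.solve(K,[u,v,1.]);return o+d*(z-o[2])/d[2]
def proj(c,p):
    q=c["camera_from_world"]@np.r_[p,1];q=c["intrinsics"]@q[:3];return q[:2]/q[2]
def rect(c,m,z):
    """largest blob of mask -> corners, centre, in world at height z"""
    cs,_=cv2.findContours(m.astype(np.uint8),cv2.RETR_EXTERNAL,cv2.CHAIN_APPROX_NONE)
    k=max(cs,key=cv2.contourArea)[:,0,:]
    w=np.array([ray(c,u,v,z)[:2] for u,v in k])*1000
    return cv2.minAreaRect(w.astype(np.float32)),w
E
python3 - <<'E'
from h import *
c=np.load("pics/top0.npz");im=c["color"]
hsv=cv2.cvtColor(im,cv2.COLOR_RGB2HSV)
for p in [(285,325),(292,310),(300,340),(320,320),(465,300),(500,295),(510,340)]:
    print(p,hsv[int(p[1]*.64),int(p[0]*.64)])
def crop(a,x0,y0,x1,y1,f): return cv2.resize(a[y0:y1,x0:x1,::-1],None,fx=f,fy=f,interpolation=cv2.INTER_CUBIC)
A=crop(im,165,175,217,227,7);B=crop(im,285,163,363,235,7)
B=cv2.copyMakeBorder(B,0,0,0,0,cv2.BORDER_CONSTANT);H=max(A.shape[0],B.shape[0])
A=cv2.copyMakeBorder(A,0,H-A.shape[0],0,0,cv2.BORDER_CONSTANT)
f=np.hstack([A,B]);f=f[:, :];print(f.shape)
s=min(800/f.shape[1],1);cv2.imwrite("pics/crop1.png",cv2.resize(f,None,fx=s,fy=s));print(s)
E
```

```text
(285, 325) [ 14 168 182]
(292, 310) [ 20 165 230]
(300, 340) [ 13 163 161]
(320, 320) [ 13 167  98]
(465, 300) [98 13 76]
(500, 295) [ 28  26 237]
(510, 340) [ 30  31 148]
(504, 910, 3)
0.8791208791208791
```

View pics/crop1.png

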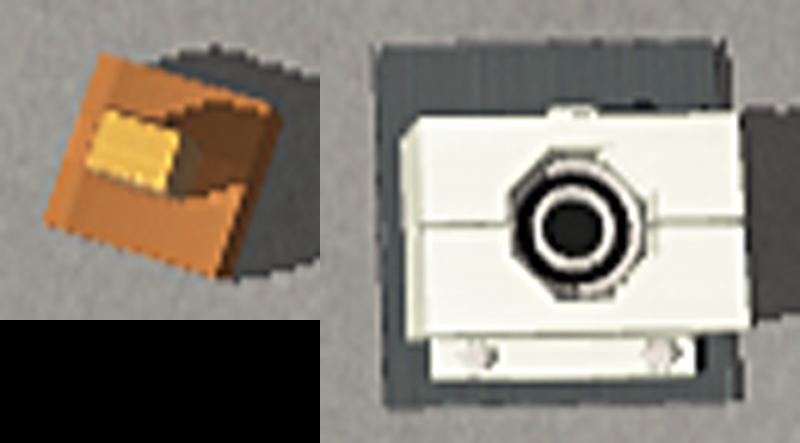

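The crop shows the brass cap's corners at (100,110), (183,125), (170,193) and (85,170). The seam runs from (415,225) to (742,218), and the housing's top corners are near (420,115), (740,113), (750,328) and (423,338).

Run:
```python
from h import *
c=np.load("pics/top0.npz");hsv=cv2.cvtColor(c["color"],cv2.COLOR_RGB2HSV).astype(int)
m=(hsv[...,0]>=17)&(hsv[...,0]<26)&(hsv[...,2]>195)&(hsv[...,1]>120)
m[:, :165]=0;m[:,217:]=0;m[:175]=0;m[227:]=0
print("cap",rect(c,m,.116)[0])
s=6.154
A=lambda x,y:(165+x/s-.5,175+y/s-.5);B=lambda x,y:(285+(x-320)/s-.5,163+y/s-.5)
def P(n,p,z):print(n,np.round(ray(c,*p,z)[:2]*1000,1))
for q in [(105,52),(45,220),(225,280),(282,105)]:P("stand",A(*q),.058 if q!=(225,280) else .058)
for q in [(415,225),(742,218),(420,115),(740,113),(750,328),(423,338)]:P("hous",B(*q),.078)
for q in [(375,42),(724,40),(742,402),(385,407)]:P("plate",B(*q),.012)
```

```text
cap ((531.7308349609375, 175.18836975097656), (33.446449279785156, 24.536630630493164), 72.52393341064453)
stand [581.9 197.8]
stand [507.2 223. ]
stand [480.2 143.5]
stand [557.7 119. ]
hous [ 533.7 -123.2]
hous [ 536.  -266.5]
hous [ 582.2 -126.5]
hous [ 582.4 -267.5]
hous [ 487.9 -268.1]
hous [ 484.5 -125.6]
plate [ 626.8 -115.8]
plate [ 627.1 -280.3]
plate [ 457.4 -282.1]
plate [ 456.3 -116.9]
```

```bash
python3 -m pendant '[[[2.84,-2.69,0],-0.1218],[[2.84,-2.69,0],-0.1218],[[2.84,-2.69,0],-0.1218],[[2.84,-2.69,0],-0.1218],[[2.84,-2.69,0],-0.1218],[[2.84,-2.69,0],-0.1218],[[2.84,-2.69,0],-0.1218],[[2.84,-2.69,0],-0.1218],[[2.84,-2.69,0],-0.1218],[[2.84,-2.69,0],-0.1218],[[2.84,-2.69,0],-0.1218],[[2.84,-2.69,0],-0.1218],[[2.84,-2.69,0],-0.1218],[[0,0,0],0],[[0,0,0],0],[[0,0,0],0]]' 0.8
python3 - <<'E'
from station import ctrl
import cv2, numpy as np
c=ctrl.camera("wrist"); cv2.imwrite("pics/w1.png",c["color"][:,:,::-1]); np.savez("pics/w1.npz",**c)
E
```

```text
time_s: 1.43
ee_pos: [0.5323, 0.1756, 0.205]
eef_rot: [-3.141, 0.0, 1.257]
force: [-0.2, 0.8, -0.4]
grip_width: 0.0752
grip_force: 0.0
```

View pics/w1.png

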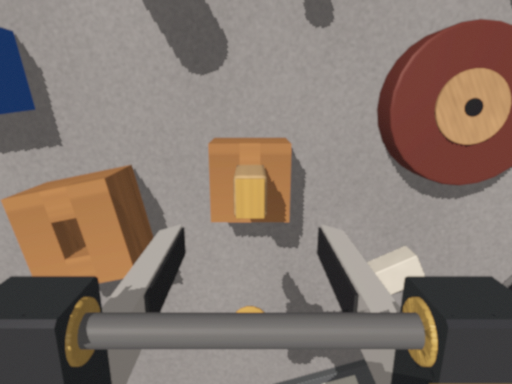

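The wrist view shows the wedge's cap at about (234–266, 178–219), square to the fingers.

Run:
```python
from h import *
c=np.load("pics/w1.npz");hsv=cv2.cvtColor(c["color"],cv2.COLOR_RGB2HSV).astype(int)
m=(hsv[...,0]>=17)&(hsv[...,0]<26)&(hsv[...,2]>195)&(hsv[...,1]>120)
m[:160]=0;m[230:]=0;m[:,:210]=0;m[:,290:]=0
print(np.argwhere(m).min(0),np.argwhere(m).max(0),"cap",rect(c,m,.116)[0])
for p in [(236,178),(266,178),(265,219),(234,219)]:print(ray(c,*p,.116))
for p in [(209,144),(292,144),(290,222),(211,222)]:print("st",ray(c,*p,.058))
```

```text
[178 235] [218 263] cap ((531.013916015625, 174.9193572998047), (34.09746170043945, 23.055904388427734), 72.5603256225586)
[0.52634538 0.19437428 0.116     ]
[0.54939972 0.18689559 0.116     ]
[0.53818933 0.15372488 0.116     ]
[0.51357161 0.1617099  0.116     ]
st [0.50596545 0.22255104 0.058     ]
st [0.58154842 0.19803036 0.058     ]
st [0.55757801 0.12262687 0.058     ]
st [0.48105999 0.1474461  0.058     ]
```

```bash
python3 -m pendant '[[[-0.08,-0.1,-3],0.004],[[0,0,-3],0],[[0,0,-3],0],[[0,0,-2.2],0],[[0,0,-1.4],0],[[0,0,-0.6],0],[[0,0,0],0],[[0,0,0],0]]'
python3 -m pendant '[[[0,0,0],0],[[0,0,0],0],[[0,0,0],0],[[0,0,0],0],[[0,0,0],0],[[0,0,0],0],[[0,0,0],0]]' 0.2 55
```

```text
time_s: 2.15
ee_pos: [0.5319, 0.1751, 0.0743]
eef_rot: [3.141, -0.0, 1.262]
force: [-0.6, 0.3, 0.3]
grip_width: 0.0756
grip_force: 0.0
time_s: 2.73
ee_pos: [0.5319, 0.1744, 0.0735]
eef_rot: [3.142, -0.0, 1.26]
force: [-0.4, -0.8, -0.0]
grip_width: 0.0318
grip_force: 0.0
```

```bash
python3 -m pendant '[[[0,0,0],0],[[0,0,0],0],[[0,0,0],0],[[0,0,0],0]]'; python3 -m pendant '[[[0,0,0.5],0],[[0,0,1.5],0],[[0,0,2.5],0],[[0,0,2.5],0],[[0,0,2.5],0],[[0,0,2.5],0],[[0,0,1.5],0],[[0,0,0],0],[[0,0,0],0]]'
python3 - <<'E'
from station import ctrl
import cv2, numpy as np
c=ctrl.camera("side"); np.savez("pics/s2.npz",**c)
from h import *
o=ctrl.get_obs();p=o["ee_pos"];u,v=proj(c,p);u,v=int(u),int(v);print(u,v,p)
cv2.imwrite("pics/s2.png",cv2.resize(c["color"][v-50:v+70,u-60:u+60,::-1],None,fx=5,fy=5,interpolation=cv2.INTER_CUBIC))
E
```

```text
time_s: 3.07
ee_pos: [0.5318, 0.1744, 0.0734]
eef_rot: [-3.141, 0.0, 1.26]
force: [-1.0, 0.7, 1.8]
grip_width: 0.0273
grip_force: 55.0
time_s: 3.82
ee_pos: [0.5319, 0.1744, 0.2084]
eef_rot: [3.141, -0.0, 1.26]
force: [-0.2, -0.2, -2.2]
grip_width: 0.0277
grip_force: 55.0
249 125 [0.53150052 0.17431406 0.20734498]
```

View pics/s2.png

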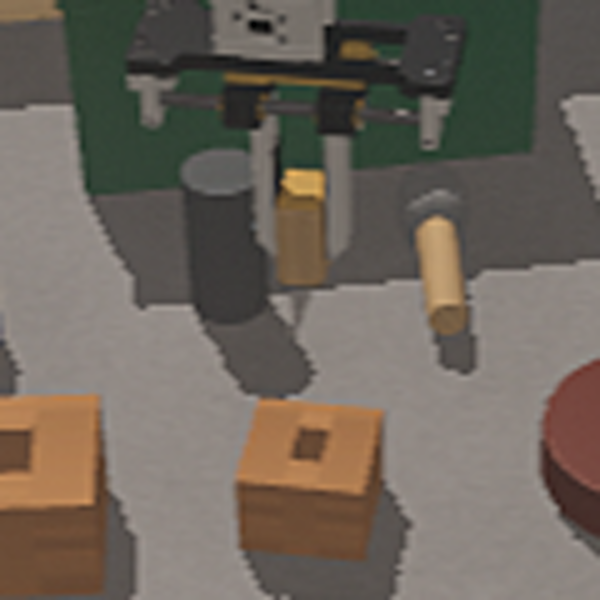

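The wedge is gripped and clear. The blade runs down from (300,290) to a tip near (298,338). I'll check which way the blade faces by projecting it.

Run:
```python
from h import *
c=np.load("pics/s2.npz");p=np.array([.5319,.1744,.2080]);a=1.26-np.pi/2
X=np.array([np.cos(a),np.sin(a),0])
for s in(1,-1):
  for n,x,h in(("flat-top",-7.5,40),("slope-top",7.5,40),("flat-tip",-7.5,0),("slope-tip",-5.5,0)):
    u,v=proj(c,p+X*s*x/1000+np.array([0,0,(h-57)/1000]));print(s,n,round((u-189+.5)*5),round((v-75+.5)*5))
# slot centre: from image dark region
for q in [(298,428),(330,432),(322,462),(288,457)]:print("slot",np.round(ray(c,189+q[0]/5-.5,75+q[1]/5-.5,.058)*1000,1))
g=c["color"][75+56:75+70,189+52:189+66];print(g.mean(2).astype(int))
```

```text
1 flat-top 294 274
1 slope-top 319 277
1 flat-tip 297 328
1 slope-tip 300 329
-1 flat-top 319 277
-1 slope-top 294 274
-1 flat-tip 321 330
-1 slope-tip 318 330
slot [524.8 193.9  58. ]
slot [544.1 186.7  58. ]
slot [535.2 159.4  58. ]
slot [515.  167.6  58. ]
[[ 55  66  80  77  81  92  96  96  93  90  91  86  81  80]
 [ 54  59  75  78  68  66  70  68  66  68  68  65  66  73]
 [ 54  59  75  80  78  83  92  97  97 102 130 147 145 144]
 [ 53  79 130 150 147 135 107  93  93 100 126 139 137 138]
 [ 55  59 118 144 139 137 115  90  91 114 134 139 138 138]
 [ 58  68  72 114 141 138 115  88  97 124 138 135 136 136]
 [ 67  78  77 118 143 140 125  96 111 133 137 136 135 135]
 [ 86  82  77  74 115 144 123  91 112 136 136 136 136 136]
 [ 83  82  82  79  73 116 124  98 123 138 136 137 138 138]
 [ 83  82  81  81  77  86  91 113 133 135 136 136 135 135]
 [ 83  82  84  81  80  88  94 122 140 137 136 135 135 135]
 [ 83  81  83  84  81  84  84 119 140 136 134 134 134 135]
 [ 81  81  82  82  84  81  75 115 141 136 134 134 133 134]
 [ 82  80  81  81  82  81  78  72 111 137 133 132 132 132]]
```

The blade faces the right way: the flat side is towards -x. Moving over the left end.

```bash
python3 -m pendant '[[[0.1,-2,0],0.02],[[0.1,-3.5,0],0.04],[[0.1,-3.5,0],0.04],[[0.1,-3.5,0],0.04],[[0.1,-3.5,0],0.04],[[0.1,-3.5,0],0.04],[[0.1,-3.5,0],0.04],[[0.1,-3.5,0],0.04],[[0.1,-3.5,0],0.02],[[0,-2.2,0],0],[[0,0,0],0],[[0,0,0],0]]'
python3 - <<'E'
from station import ctrl
import cv2, numpy as np
c=ctrl.camera("wrist"); cv2.imwrite("pics/w2.png",c["color"][:,:,::-1]); np.savez("pics/w2.npz",**c)
E
```

```text
time_s: 4.87
ee_pos: [0.5402, -0.1483, 0.2066]
eef_rot: [-3.139, -0.001, 1.578]
force: [-0.0, 0.3, -2.3]
grip_width: 0.0274
grip_force: 55.0
```

View pics/w2.png

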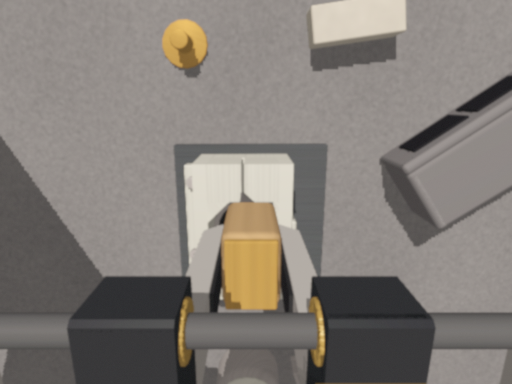

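The seam shows as a dark line at column ~243 (rows 165–200) in front of the handle.

Run:
```python
from h import *
c=np.load("pics/w2.npz");g=c["color"].mean(2)
for r in (168,174,180,186,192,198):
    s=g[r,225:262];w=np.clip(np.median(s)-15-s,0,None);u=225+(w*np.arange(37)).sum()/w.sum()
    print(r,s[10:28].astype(int),round(u,2),np.round(ray(c,u,r,.078)[:2]*1000,1))
for p in [(174,144),(327,144)]:print("plate",ray(c,*p,.012)*1000)
for p in [(194,163),(293,163)]:print("hous",ray(c,*p,.078)*1000)
```

```text
168 [213 214 212 211 209 196 164 140 154 189 205 209 211 213 215 214 214 215] 242.16 [ 532.2 -131.7]
174 [213 213 212 211 209 196 164 140 154 189 205 209 211 213 214 214 213 215] 242.16 [ 532.2 -137.3]
180 [213 213 212 211 208 196 165 139 154 189 205 209 210 213 214 213 213 214] 242.19 [ 532.2 -143. ]
186 [212 212 211 210 210 202 171 141 151 188 204 208 210 211 213 212 212 213] 242.28 [ 532.3 -148.7]
192 [212 212 210 210 207 193 159 125 131 172 197 205 209 211 212 211 211 213] 242.35 [ 532.4 -154.5]
198 [211 211 210 207 197 163 121 104 101 102 101 101 102 114 141 172 195 208] 244.81 [ 534.7 -160.3]
plate [ 455.55484808 -117.9430069    12.        ]
plate [ 623.45538528 -116.6979345    12.        ]
hous [ 488.02350676 -127.34348612   78.        ]
hous [ 578.78274217 -126.6583124    78.        ]
```

```bash
python3 -m pendant '[[[-0.05,0,-1.5],0],[[0,0,-2],0],[[0,0,-1.8],0],[[0,0,-1],0],[[0,0,-0.3],0],[[0,0,0],0],[[0,0,0],0]]'; python3 -m pendant '[[[0,0,-0.1],0],[[0,0,-0.1],0],[[0,0,-0.1],0],[[0,0,-0.1],0],[[0,0,-0.1],0],[[0,0,0],0],[[0,0,0],0]]'
```

```text
time_s: 5.5
ee_pos: [0.5408, -0.1473, 0.1432]
eef_rot: [3.141, 0.0, 1.581]
force: [0.1, -0.3, -1.1]
grip_width: 0.0275
grip_force: 55.0
time_s: 6.08
ee_pos: [0.5404, -0.1476, 0.1374]
eef_rot: [-3.142, -0.0, 1.58]
force: [-0.9, 0.5, -2.1]
grip_width: 0.0277
grip_force: 55.0
```

```bash
cat > s.py <<'E'
from station import ctrl
import numpy as np
o=ctrl.get_obs();print(np.round(o["ee_pos"]*1000 if hasattr(o["ee_pos"],'shape') else np.array(o["ee_pos"])*1000,2),np.round(o["force"],1),np.round(o["moment"],2))
E
python3 -m pendant '[[[-0.03,0,-0.1],0],[[0,0,-0.1],0],[[0,0,-0.1],0],[[0,0,0],0]]'; python3 -m pendant '[[[0,0,-0.08],0],[[0,0,-0.08],0],[[0,0,0],0]]';  python3 s.py
```

```text
time_s: 6.42
ee_pos: [0.54, -0.1475, 0.1342]
eef_rot: [-3.141, -0.0, 1.58]
force: [0.1, -0.2, -2.8]
grip_width: 0.0277
grip_force: 55.0
time_s: 6.67
ee_pos: [0.5397, -0.1476, 0.1326]
eef_rot: [-3.14, -0.0, 1.58]
force: [-2.4, -1.0, -0.6]
grip_width: 0.0277
grip_force: 55.0
[ 539.68 -147.57  132.64] [-2.4 -1.  -0.6] [-0.09  0.84  0.01]
```

```bash
python3 -m pendant '[[[-0.05,0,0],0],[[0,0,0],0],[[0,0,-0.08],0],[[0,0,-0.08],0],[[0,0,0],0]]';  python3 s.py;  python3 -m pendant '[[[0,0,-0.08],0],[[0,0,-0.08],0],[[0,0,0],0]]'
```

```text
time_s: 7.08
ee_pos: [0.5393, -0.1476, 0.131]
eef_rot: [-3.141, -0.0, 1.58]
force: [-4.9, -0.9, -1.0]
grip_width: 0.0276
grip_force: 55.0
[ 539.29 -147.56  131.  ] [-4.9 -0.9 -1. ] [-0.15  1.14  0.01]
time_s: 7.33
ee_pos: [0.5391, -0.1476, 0.1294]
eef_rot: [-3.14, -0.0, 1.58]
force: [-6.2, -0.6, 0.6]
grip_width: 0.0276
grip_force: 55.0
```

```bash
python3 -m pendant '[[[-0.04,0,0],0],[[0,0,0],0],[[0,0,0],0]]';  python3 -m pendant '[[[0,0,-0.07],0],[[0,0,-0.07],0],[[0,0,-0.07],0],[[0,0,0],0],[[0,0,0],0]]'
```

```text
time_s: 7.58
ee_pos: [0.539, -0.1476, 0.1295]
eef_rot: [-3.141, -0.0, 1.58]
force: [-5.0, 0.4, -0.7]
grip_width: 0.0275
grip_force: 55.0
time_s: 8.0
ee_pos: [0.5387, -0.1476, 0.1274]
eef_rot: [-3.14, -0.0, 1.58]
force: [-7.3, -0.9, 1.4]
grip_width: 0.0274
grip_force: 55.0
```

```bash
python3 -m pendant '[[[0,0,-0.07],0],[[0,0,-0.07],0],[[0,0,-0.07],0],[[0,0,0],0],[[0,0,0],0]]';  python3 -m pendant '[[[0,0,-0.07],0],[[0,0,-0.07],0],[[0,0,-0.07],0],[[0,0,0],0],[[0,0,0],0]]'
```

```text
time_s: 8.42
ee_pos: [0.5384, -0.1476, 0.1253]
eef_rot: [-3.139, -0.0, 1.58]
force: [-10.0, -0.9, 2.5]
grip_width: 0.0276
grip_force: 55.0
time_s: 8.83
ee_pos: [0.5383, -0.1476, 0.1232]
eef_rot: [-3.139, -0.0, 1.58]
force: [-9.1, -1.3, 1.9]
grip_width: 0.0278
grip_force: 55.0
```

```bash
for i in 1 2; do python3 -m pendant '[[[-0.05,0,0],0],[[0,0,0],0],[[0,0,0],0]]' | grep -E "ee_pos|force: \["; done
```

```text
ee_pos: [0.5381, -0.1476, 0.1232]
force: [-8.2, -0.5, 2.3]
ee_pos: [0.538, -0.1476, 0.1232]
force: [-5.9, 0.7, -0.0]
```

```bash
python3 -m pendant '[[[0,0,0.5],0],[[0,0,1],0],[[0,0,1],0],[[0,0,0.5],0],[[0.05,-1.5,0],0],[[0.05,-3,0],0],[[0.05,-3,0],0],[[0.05,-1.8,0],0],[[0,-0.7,0],0],[[0,0,0],0],[[0,0,0],0],[[0,0,0],0]]'
python3 - <<'E'
from station import ctrl
import cv2, numpy as np
c=ctrl.camera("wrist"); cv2.imwrite("pics/w3.png",c["color"][:,:,::-1]); np.savez("pics/w3.npz",**c)
E
```

```text
time_s: 10.33
ee_pos: [0.5403, -0.2467, 0.1534]
eef_rot: [-3.142, -0.0, 1.581]
force: [-0.5, -0.3, -1.0]
grip_width: 0.0278
grip_force: 55.0
```

View pics/w3.png

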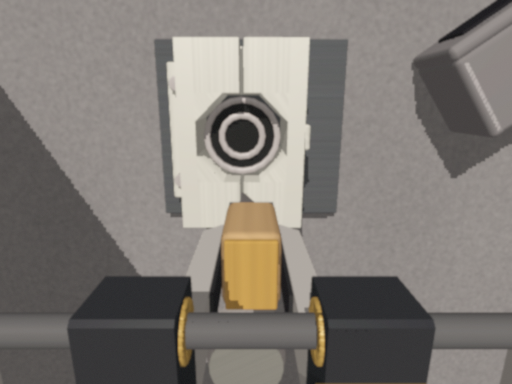

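The view shows the whole housing: outer edges at columns ~175 and ~308, and the seam at ~241 (rows 45–90 left end, 175–200 near the middle-right).

```bash
cat > m.py <<'E'
import sys
from h import *
c=np.load(sys.argv[1]);g=c["color"].mean(2)
def sub(s,t,up):
    i=[k for k in range(len(s)-1) if (s[k]<t)!=(s[k+1]<t) and (s[k+1]>s[k])==up]
    return [k+(t-s[k])/(s[k+1]-s[k]) for k in i]
for r in map(int,sys.argv[2:]):
    s=g[r];e=sorted(sub(s,185,True)+sub(s,185,False));e=[u for u in e if 150<u<330]
    print(r,round(ray(c,241,r,.078)[1]*1000),np.round([ray(c,u,r,.078)[0]*1000 for u in e],1), s[236:248].astype(int))
E
python3 m.py pics/w3.npz 45 55 65 75 85 185 192
```

```text
45 -133 [485.3 530.6 534.5 579.5] [216 210 182 142 126 123 129 167 199 211 213 215]
55 -140 [485.5 530.7 534.  579.6] [215 211 187 150 135 137 156 193 210 213 213 214]
65 -147 [480.6 530.7 534.  579.6] [214 210 190 155 137 138 153 191 209 212 212 213]
75 -153 [480.5 530.7 534.5 579.6] [213 209 189 154 132 134 140 170 198 209 211 212]
85 -160 [481.9 482.3 484.3 530.9 534.6 579.7] [212 210 197 164 137 134 141 170 197 208 210 211]
185 -233 [481.6 484.1 485.8 531.4 535.1 579.6] [207 203 198 184 154 134 141 165 189 200 203 205]
192 -239 [481.7 531.4 535.5 579.7] [206 202 198 184 154 125 123 148 180 195 200 204]
```

```bash
python3 -m pendant '[[[-0.04,-0.08,-0.5],0],[[0,0,-0.6],0],[[0,0,-0.4],0],[[0,0,-0.15],0],[[0,0,-0.15],0],[[0,0,-0.12],0],[[0,0,-0.1],0],[[0,0,0],0],[[0,0,0],0]]'; python3 -m pendant '[[[0,0,-0.1],0],[[0,0,-0.08],0],[[0,0,0],0],[[0,0,0],0]]'
```

```text
time_s: 11.13
ee_pos: [0.5398, -0.2484, 0.1332]
eef_rot: [3.142, 0.0, 1.58]
force: [-0.6, 0.4, -1.9]
grip_width: 0.0279
grip_force: 55.0
time_s: 11.47
ee_pos: [0.5397, -0.2484, 0.1313]
eef_rot: [-3.141, -0.0, 1.58]
force: [0.8, 0.1, -1.6]
grip_width: 0.0275
grip_force: 55.0
```

```bash
for i in 1; do python3 -m pendant '[[[0,0,-0.07],0],[[0,0,-0.07],0],[[0,0,-0.07],0],[[0,0,-0.07],0],[[0,0,0],0]]'| grep -E "ee_pos|force: \["; python3 -m pendant '[[[0,0,-0.07],0],[[0,0,-0.07],0],[[0,0,-0.07],0],[[0,0,0],0]]'| grep -E "ee_pos|force: \["; done
```

```text
ee_pos: [0.5395, -0.2484, 0.1283]
force: [-4.7, -1.0, -0.8]
ee_pos: [0.5393, -0.2484, 0.1262]
force: [-5.8, 0.5, 0.8]
```

```bash
python3 -m pendant '[[[0,0,-0.07],0],[[0,0,-0.07],0],[[0,0,-0.07],0],[[0,0,0],0]]'| grep -E "ee_pos|force: \[";  python3 -m pendant '[[[0,0,-0.07],0],[[0,0,-0.07],0],[[0,0,-0.07],0],[[0,0,0],0]]'| grep -E "ee_pos|force: \["; python3 -m pendant '[[[0,0,-0.07],0],[[0,0,-0.07],0],[[0,0,-0.07],0],[[0,0,0],0]]'| grep -E "ee_pos|force: \["
```

```text
ee_pos: [0.5392, -0.2484, 0.1243]
force: [-6.6, -0.9, 2.3]
ee_pos: [0.5392, -0.2485, 0.1223]
force: [-7.5, -0.4, 3.2]
ee_pos: [0.5392, -0.2485, 0.1203]
force: [-7.7, -0.2, 3.7]
```

```bash
python3 -m pendant '[[[0,0,0.6],0],[[0,0,1.2],0],[[0,0,0.8],0],[[-0.02,1.4,0.2],0],[[-0.03,3,0],0],[[-0.03,3,0],0],[[-0.02,2,0],0],[[-0.01,0.65,0],0],[[0,0,0],0],[[0,0,-0.3],0],[[0,0,-0.5],0],[[0,0,-0.15],0],[[0,0,-0.15],0],[[0,0,-0.15],0],[[0,0,-0.1],0],[[0,0,0],0]]'| grep -E "ee_pos|force: \["
```

```text
ee_pos: [0.5386, -0.1481, 0.1344]
force: [-0.4, -0.3, -1.7]
```

Now the slot is wider here (roughly 2 mm open); continuing down.

```bash
python3 -m pendant '[[[0,0,-0.12],0],[[0,0,-0.12],0],[[0,0,-0.12],0],[[0,0,-0.12],0],[[0,0,0],0]]'| grep -E "ee_pos|force: \[";  python3 -m pendant '[[[0,0,-0.1],0],[[0,0,-0.1],0],[[0,0,-0.1],0],[[0,0,-0.1],0],[[0,0,0],0]]'| grep -E "ee_pos|force: \["; python3 -m pendant '[[[0,0,-0.07],0],[[0,0,-0.07],0],[[0,0,-0.07],0],[[0,0,-0.07],0],[[0,0,0],0]]'| grep -E "ee_pos|force: \["
```

```text
ee_pos: [0.5386, -0.1478, 0.1295]
force: [0.1, 0.9, -2.6]
ee_pos: [0.5382, -0.1478, 0.1255]
force: [-4.9, 0.1, -1.1]
ee_pos: [0.5381, -0.1479, 0.1229]
force: [-7.0, 0.5, 0.2]
```

```bash
for i in 1; do python3 -m pendant '[[[0,0,-0.07],0],[[0,0,-0.07],0],[[0,0,-0.07],0],[[0,0,-0.07],0],[[0,0,0],0]]'| grep -E "ee_pos|force: \[";  python3 -m pendant '[[[0,0,-0.07],0],[[0,0,-0.07],0],[[0,0,-0.07],0],[[0,0,0],0],[[0,0,0],0]]'| grep -E "ee_pos|force: \["; done
```

```text
ee_pos: [0.5381, -0.1479, 0.1203]
force: [-8.6, -0.4, 4.1]
ee_pos: [0.5381, -0.1479, 0.1182]
force: [-8.2, -0.6, 2.9]
```

```bash
python3 -m pendant '[[[0,0,0.6],0],[[0,0,1.2],0],[[0,0,1],0],[[0.02,-1.4,0.2],0],[[0.03,-3,0.2],0],[[0.03,-3,0.3],0],[[0.02,-2,0],0],[[0.0,-0.65,0],0],[[0,0,0],0],[[0,0,0],0]]'| grep -E "ee_pos|force: \["
python3 - <<'E'
from station import ctrl
import numpy as np
np.savez("pics/w4.npz",**ctrl.camera("wrist"))
E
python3 m.py pics/w4.npz 45 55 65 75 85 182 186 190
```

```text
ee_pos: [0.5396, -0.2482, 0.1532]
force: [-0.3, -0.0, -1.4]
45 -135 [485.5 530.8 535.  580.9] [217 217 210 181 168 184 169 132 140 188 209 213]
55 -141 [485.4 530.7 535.  581. ] [215 216 208 177 140 135 127 108 136 189 210 213]
65 -148 [480.3 530.8 535.5 580.9] [214 215 209 182 146 135 128 107 115 166 200 210]
75 -155 [480.6 530.8 535.7 580.9] [213 213 208 181 145 133 127 113 114 148 191 208]
85 -161 [480.8 482.7 484.5 530.8 535.8 580.9] [212 213 207 181 147 134 129 105  98 142 190 207]
182 -233 [481.7 483.1 485.7 531.2 536.2 581. ] [208 205 202 195 176 145 130 126 125 149 184 200]
186 -236 [481.7 485.2 486.2 531.3 535.6 581. ] [208 206 202 196 177 147 132 130 144 182 200 202]
190 -239 [481.6 531.3 536.4 580.8] [207 206 202 195 177 147 131 125 116 140 181 199]
```

```bash
python3 -m pendant '[[[0,0.02,-0.5],0],[[0,0,-0.7],0],[[0,0,-0.4],0],[[0,0,-0.15],0],[[0,0,-0.15],0],[[0,0,-0.15],0],[[0,0,-0.15],0],[[0,0,-0.12],0],[[0,0,-0.12],0],[[0,0,0],0]]'| grep -E "ee_pos|force: \["; python3 -m pendant '[[[0,0,-0.08],0],[[0,0,-0.08],0],[[0,0,-0.08],0],[[0,0,-0.08],0],[[0,0,-0.08],0],[[0,0,0],0]]'| grep -E "ee_pos|force: \[";python3 -m pendant '[[[0,0,-0.07],0],[[0,0,-0.07],0],[[0,0,-0.07],0],[[0,0,-0.07],0],[[0,0,-0.07],0],[[0,0,0],0]]'| grep -E "ee_pos|force: \["
```

```text
ee_pos: [0.5396, -0.2481, 0.1285]
force: [-0.7, -0.6, -1.7]
ee_pos: [0.5394, -0.2482, 0.1245]
force: [-2.6, 0.1, -1.8]
ee_pos: [0.5392, -0.2482, 0.1211]
force: [-7.0, -0.2, 0.3]
```

```bash
python3 -m pendant '[[[0,0,-0.07],0],[[0,0,-0.07],0],[[0,0,-0.07],0],[[0,0,-0.07],0],[[0,0,-0.07],0],[[0,0,0],0]]'| grep -E "ee_pos|force: \["; python3 -m pendant '[[[0,0,-0.07],0],[[0,0,-0.07],0],[[0,0,-0.07],0],[[0,0,-0.07],0],[[0,0,-0.07],0],[[0,0,0],0]]'| grep -E "ee_pos|force: \["; python3 -m pendant '[[[0,0,0.6],0],[[0,0,1.2],0],[[0,0,1.2],0],[[-0.02,1.4,0.6],0],[[-0.03,3,0.3],0],[[-0.03,3,0],0],[[-0.02,2,0],0],[[0,0.6,0],0],[[0,0,0],0],[[0,0,0],0]]'| grep -E "ee_pos|force: \["
```

```text
ee_pos: [0.5392, -0.2483, 0.1179]
force: [-7.7, -0.4, 3.4]
ee_pos: [0.5392, -0.2484, 0.1144]
force: [-8.3, -0.9, 3.1]
ee_pos: [0.5389, -0.1483, 0.1538]
force: [-0.5, -0.4, -1.5]
```

```bash
python3 -m pendant '[[[-0.02,0,-0.5],0],[[0,0,-0.7],0],[[0,0,-0.4],0],[[0,0,-0.15],0],[[0,0,-0.15],0],[[0,0,-0.15],0],[[0,0,-0.15],0],[[0,0,-0.15],0],[[0,0,-0.15],0],[[0,0,-0.15],0],[[0,0,-0.15],0],[[0,0,-0.12],0],[[0,0,0],0]]'| grep -E "ee_pos|force: \["; python3 -m pendant '[[[0,0,-0.08],0],[[0,0,-0.08],0],[[0,0,-0.07],0],[[0,0,-0.07],0],[[0,0,-0.07],0],[[0,0,-0.07],0],[[0,0,0],0]]'| grep -E "ee_pos|force: \["
```

```text
ee_pos: [0.5383, -0.1481, 0.1237]
force: [-0.7, -0.2, -1.9]
ee_pos: [0.538, -0.1482, 0.1194]
force: [-5.6, 0.5, -0.2]
```

```bash
python3 -m pendant '[[[0,0,-0.07],0],[[0,0,-0.07],0],[[0,0,-0.07],0],[[0,0,-0.07],0],[[0,0,-0.07],0],[[0,0,0],0]]'| grep -E "ee_pos|force: \["
```

```text
ee_pos: [0.538, -0.1483, 0.1162]
force: [-7.1, -0.3, 2.5]
```

```bash
python3 -m pendant '[[[0,0,-0.07],0],[[0,0,-0.07],0],[[0,0,-0.07],0],[[0,0,-0.07],0],[[0,0,-0.07],0],[[0,0,-0.07],0],[[0,0,-0.07],0],[[0,0,-0.07],0],[[0,0,-0.07],0],[[0,0,0],0]]'| grep -E "ee_pos|force: \["
python3 -m pendant '[[[0,0,0.6],0],[[0,0,1.2],0],[[0,0,1.4],0],[[0.02,-1.4,0.9],0],[[0.03,-3,0.3],0],[[0.03,-3,0],0],[[0.02,-2,0],0],[[0.01,-0.6,0],0],[[0,0,0],0],[[0,0,0],0]]'| grep -E "ee_pos|force: \["
python3 - <<'E'
from station import ctrl
import numpy as np
np.savez("pics/w5.npz",**ctrl.camera("wrist"))
E
python3 m.py pics/w5.npz 45 55 65 75 85 182 186 190
```

```text
ee_pos: [0.538, -0.1482, 0.11]
force: [-7.0, 0.4, 3.9]
ee_pos: [0.5396, -0.2481, 0.1541]
force: [0.2, 1.1, -2.3]
45 -135 [485.4 530.7 537.2 583.4] [217 216 209 181 166 180 168 129 104  98  99 130]
55 -141 [485.4 530.7 537.1 583.3] [216 216 208 177 139 135 127 102  91  95 101 134]
65 -148 [480.3 530.7 537.2 583.3] [214 214 209 182 145 134 128 102  73  64  73 126]
75 -155 [480.5 530.7 537.1 583.3] [213 213 208 181 145 133 127 112 102 103 115 151]
85 -161 [480.9 482.6 484.5 530.9 537.5 583.3] [211 212 208 188 153 135 129 104  73  60  65 114]
182 -233 [482.  483.  485.6 531.2 538.1 582.8] [208 205 202 196 176 147 130 124 113 105 112 142]
186 -236 [481.6 485.3 486.2 531.2 537.  582.9] [208 205 202 195 177 148 131 127 121 124 150 185]
190 -239 [481.3 531.2 537.3 582.8] [207 205 201 195 177 146 130 121 101  84 121 177]
```

```bash
python3 -m pendant '[[[0,0,-0.5],0],[[0,0,-0.7],0],[[0,0,-0.4],0],[[0,0,-0.15],0],[[0,0,-0.15],0],[[0,0,-0.15],0],[[0,0,-0.15],0],[[0,0,-0.15],0],[[0,0,-0.15],0],[[0,0,-0.15],0],[[0,0,-0.15],0],[[0,0,-0.15],0],[[0,0,-0.15],0],[[0,0,-0.15],0],[[0,0,0],0]]'| grep -E "ee_pos|force: \["; python3 -m pendant '[[[0,0,-0.08],0],[[0,0,-0.08],0],[[0,0,-0.07],0],[[0,0,-0.07],0],[[0,0,-0.07],0],[[0,0,-0.07],0],[[0,0,0],0]]'| grep -E "time|ee_pos|force: \["
```

```text
ee_pos: [0.5395, -0.2481, 0.121]
force: [-0.1, 0.8, -1.5]
time_s: 26.9
ee_pos: [0.5391, -0.2482, 0.1167]
force: [-5.3, -0.5, 0.1]
```

```bash
python3 -m pendant '[[[0,0,-0.07],0],[[0,0,-0.07],0],[[0,0,-0.07],0],[[0,0,-0.07],0],[[0,0,-0.07],0],[[0,0,-0.07],0],[[0,0,-0.07],0],[[0,0,0],0]]'| grep -E "ee_pos|force: \["
```

```text
ee_pos: [0.5391, -0.2483, 0.1122]
force: [-6.7, -0.3, 3.5]
```

```bash
python3 -m pendant '[[[0,0,-0.07],0],[[0,0,-0.07],0],[[0,0,-0.07],0],[[0,0,-0.07],0],[[0,0,-0.07],0],[[0,0,-0.07],0],[[0,0,-0.07],0],[[0,0,-0.07],0],[[0,0,-0.07],0],[[0,0,-0.07],0],[[0,0,-0.07],0],[[0,0,0],0]]'| grep -E "ee_pos|force: \["
python3 -m pendant '[[[0,0,0.6],0],[[0,0,1.3],0],[[0,0,1.6],0],[[0,0,1.2],0],[[-0.02,1.4,0.3],0],[[-0.03,3,0],0],[[-0.03,3,0],0],[[-0.02,2,0],0],[[-0.01,0.6,0],0],[[0,0,0],0],[[0,0,0],0]]'| grep -E "ee_pos|force: \["
```

```text
ee_pos: [0.5391, -0.2484, 0.1046]
force: [-7.3, -0.6, 4.8]
ee_pos: [0.5386, -0.1483, 0.1544]
force: [-0.5, -0.3, -2.2]
```

```bash
python3 -m pendant '[[[0,0,-0.5],0],[[0,0,-0.7],0],[[0,0,-0.4],0],[[0,0,-0.15],0],[[0,0,-0.15],0],[[0,0,-0.15],0],[[0,0,-0.15],0],[[0,0,-0.15],0],[[0,0,-0.15],0],[[0,0,-0.15],0],[[0,0,-0.15],0],[[0,0,-0.15],0],[[0,0,-0.15],0],[[0,0,-0.15],0],[[0,0,-0.15],0],[[0,0,-0.15],0],[[0,0,0],0]]'| grep -E "ee_pos|force: \["; python3 -m pendant '[[[0,0,-0.08],0],[[0,0,-0.08],0],[[0,0,-0.07],0],[[0,0,-0.07],0],[[0,0,-0.07],0],[[0,0,-0.07],0],[[0,0,-0.07],0],[[0,0,-0.07],0],[[0,0,0],0]]'| grep -E "time|ee_pos|force: \["
```

```text
ee_pos: [0.5384, -0.1481, 0.1185]
force: [-0.3, 0.3, -2.2]
time_s: 31.65
ee_pos: [0.5381, -0.1482, 0.1128]
force: [-5.8, -0.3, -0.8]
```

```bash
python3 -m pendant '[[[0,0,-0.07],0],[[0,0,-0.07],0],[[0,0,-0.07],0],[[0,0,-0.07],0],[[0,0,-0.07],0],[[0,0,-0.07],0],[[0,0,-0.07],0],[[0,0,-0.07],0],[[0,0,-0.07],0],[[0,0,-0.07],0],[[0,0,-0.07],0],[[0,0,0],0]]'| grep -E "ee_pos|force: \["
python3 -m pendant '[[[0,0,0.6],0],[[0,0,1.3],0],[[0,0,1.6],0],[[0,0,1.2],0],[[0.02,-1.4,0.3],0],[[0.03,-3,0],0],[[0.03,-3,0],0],[[0.02,-2,0],0],[[0.01,-0.6,0],0],[[0,0,0],0],[[0,0,0],0]]'| grep -E "time|ee_pos|force: \["
python3 - <<'E'
from station import ctrl
import numpy as np
np.savez("pics/w6.npz",**ctrl.camera("wrist"))
E
python3 m.py pics/w6.npz 45 55 65 75 85 182 186 190
```

```text
ee_pos: [0.538, -0.1483, 0.1055]
force: [-7.7, -0.7, 2.3]
time_s: 33.57
ee_pos: [0.5395, -0.2481, 0.155]
force: [0.2, 0.5, -2.7]
45 -135 [485.3 530.6 538.7 584.7] [217 216 210 185 163 177 176 144 109  98  98  97]
55 -141 [485.4 530.7 538.3 584.7] [215 215 212 190 154 136 131 110  85  87  96  99]
65 -148 [480.5 530.7 538.3 584.8] [214 214 210 190 154 136 131 109  78  63  61  69]
75 -154 [480.5 530.7 538.4 584.9] [212 212 210 190 156 137 135 121 107 106 113 119]
85 -161 [480.7 481.9 484.4 530.9 538.7 585. ] [211 211 210 197 164 136 131 112  82  62  58  58]
182 -233 [481.4 483.3 485.8 531.3 541.  585.7] [209 206 203 198 184 155 133 126 117 106 104 104]
186 -236 [481.3 531.3 539.8 585.8] [209 207 203 198 184 155 134 128 123 119 123 125]
190 -239 [481.5 531.4 540.  585.6] [208 206 203 198 185 154 132 125 107  83  72  72]
```

```bash
python3 m.py pics/w2.npz 170 176 182 188
python3 - <<'E'
from h import *
def strip(n,y):
    c=np.load(n);g=c["color"];rows=[]
    # resample world grid at z=.078: x 475..595 mm, 0.2mm/px ; y band
    X=np.arange(475,595,.2);out=[]
    for yy in np.arange(y-8,y+8,.2):
        uv=np.array([proj(c,np.array([x,yy,78])/1000) for x in X]).astype(np.float32)
        out.append(cv2.remap(g,uv[None,:,0],uv[None,:,1],cv2.INTER_CUBIC)[0])
    return np.array(out)
im=np.vstack([strip("pics/w2.npz",-143),strip("pics/w3.npz",-143),strip("pics/w6.npz",-143),strip("pics/w3.npz",-236),strip("pics/w6.npz",-236)])
print(im.shape);cv2.imwrite("pics/strips.png",im[:,:,::-1])
E
```

```text
170 -134 [478.6 530.5 533.8 578.9] [213 212 212 209 196 164 140 155 189 206 209 211]
176 -139 [478.9 530.5 533.8 578.9] [213 212 211 209 195 164 140 153 189 205 208 210]
182 -145 [479.9 481.8 483.6 530.6 533.8 578.9] [212 211 210 209 199 168 140 154 189 205 209 210]
188 -151 [478.8 481.6 485.  530.8 533.9 579. ] [212 211 210 210 203 174 141 151 186 203 208 210]
(400, 600, 3)
```

View pics/strips.png

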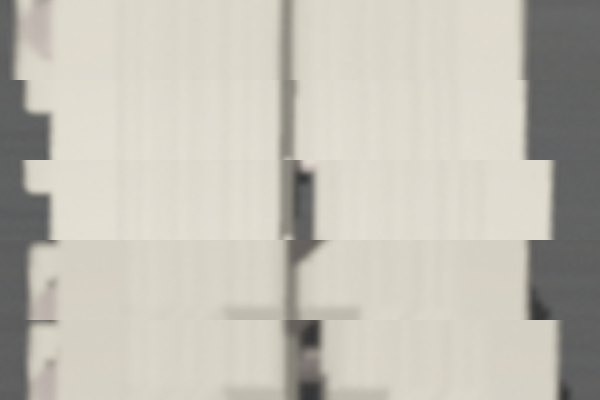

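The outer edge of the loose half has moved about 6 mm at both ends, with about 5.7 mm at the left. I'll take one more small bite at each end for margin.

```bash
python3 -m pendant '[[[0,0,-0.5],0],[[0,0,-0.8],0],[[0,0,-0.4],0],[[0,0,-0.16],0],[[0,0,-0.16],0],[[0,0,-0.16],0],[[0,0,-0.16],0],[[0,0,-0.16],0],[[0,0,-0.16],0],[[0,0,-0.16],0],[[0,0,-0.16],0],[[0,0,-0.16],0],[[0,0,-0.16],0],[[0,0,-0.16],0],[[0,0,-0.16],0],[[0,0,-0.16],0],[[0,0,-0.16],0],[[0,0,0],0]]'| grep -E "ee_pos|force: \["; python3 -m pendant '[[[0,0,-0.1],0],[[0,0,-0.1],0],[[0,0,-0.1],0],[[0,0,-0.08],0],[[0,0,-0.08],0],[[0,0,-0.07],0],[[0,0,-0.07],0],[[0,0,-0.07],0],[[0,0,0],0]]'| grep -E "time|ee_pos|force: \["
```

```text
ee_pos: [0.5394, -0.2481, 0.1155]
force: [-0.1, -0.7, -2.8]
time_s: 35.87
ee_pos: [0.5393, -0.2482, 0.1091]
force: [-2.4, -0.4, -2.8]
```

```bash
python3 -m pendant '[[[0,0,-0.07],0],[[0,0,-0.07],0],[[0,0,-0.07],0],[[0,0,-0.07],0],[[0,0,-0.07],0],[[0,0,-0.07],0],[[0,0,-0.07],0],[[0,0,-0.07],0],[[0,0,0],0]]'| grep -E "time|ee_pos|force: \["
```

```text
time_s: 36.62
ee_pos: [0.5391, -0.2483, 0.1038]
force: [-6.9, -0.6, 3.5]
```

```bash
python3 -m pendant '[[[0,0,-0.07],0],[[0,0,-0.07],0],[[0,0,-0.07],0],[[0,0,-0.07],0],[[0,0,0],0]]'| grep -E "time|ee_pos|force: \["
python3 -m pendant '[[[0,0,0.6],0],[[0,0,1.3],0],[[0,0,1.6],0],[[0,0,1.4],0],[[-0.02,1.4,0.3],0],[[-0.03,3,0],0],[[-0.03,3,0],0],[[-0.02,2,0],0],[[-0.01,0.6,0],0],[[0,0,0],0],[[0,0,0],0]]'| grep -E "ee_pos|force: \["
python3 -m pendant '[[[0,0,-0.5],0],[[0,0,-0.8],0],[[0,0,-0.4],0],[[0,0,-0.16],0],[[0,0,-0.16],0],[[0,0,-0.16],0],[[0,0,-0.16],0],[[0,0,-0.16],0],[[0,0,-0.16],0],[[0,0,-0.16],0],[[0,0,-0.16],0],[[0,0,-0.16],0],[[0,0,-0.16],0],[[0,0,-0.16],0],[[0,0,-0.16],0],[[0,0,-0.16],0],[[0,0,-0.16],0],[[0,0,0],0]]'| grep -E "ee_pos|force: \["
```

```text
time_s: 37.03
ee_pos: [0.5391, -0.2484, 0.101]
force: [-7.5, -0.1, 4.1]
ee_pos: [0.5386, -0.1482, 0.1528]
force: [-0.2, 1.2, -2.5]
ee_pos: [0.5384, -0.1481, 0.1131]
force: [-0.0, 0.3, -1.1]
```

```bash
python3 -m pendant '[[[0,0,-0.09],0],[[0,0,-0.08],0],[[0,0,-0.08],0],[[0,0,-0.07],0],[[0,0,-0.07],0],[[0,0,-0.07],0],[[0,0,-0.07],0],[[0,0,-0.07],0],[[0,0,-0.07],0],[[0,0,-0.07],0],[[0,0,0],0]]'| grep -E "time|ee_pos|force: \["; python3 -m pendant '[[[0,0,-0.07],0],[[0,0,-0.07],0],[[0,0,-0.07],0],[[0,0,-0.07],0],[[0,0,-0.07],0],[[0,0,0],0]]'| grep -E "time|ee_pos|force: \["
```

```text
time_s: 40.37
ee_pos: [0.538, -0.1482, 0.1059]
force: [-6.5, -0.1, 1.1]
time_s: 40.87
ee_pos: [0.538, -0.1483, 0.1027]
force: [-7.8, 0.3, 3.7]
```

```bash
python3 -m pendant '[[[0,0,0.6],0],[[0,0,1.5],0],[[0,0,2],0],[[0,0,2],0],[[0,1.5,2],-0.02],[[-0.1,3,1.5],-0.04],[[-0.1,3.5,0],-0.04],[[-0.1,3.5,0],-0.04],[[-0.1,3.5,0],-0.04],[[-0.1,3.5,0],-0.04],[[-0.1,3.5,0],-0.04],[[-0.1,3.5,0],-0.04],[[0,3.5,0],-0.02],[[0,2.2,0],0],[[0,1,0],0],[[0,0,0],0],[[0,0,0],0],[[0,0,0],0]]'
python3 - <<'E'
from station import ctrl
import numpy as np
np.savez("pics/t7.npz",**ctrl.camera("top"))
from h import *
for n in ("pics/top0.npz","pics/t7.npz"):
    c=np.load(n);g=c["color"].mean(2)
    for y in (-140,-148,-155,-240,-248,-255):
        X=np.arange(540,610,.25);uv=np.array([proj(c,np.array([x,y,78])/1000) for x in X]).astype(np.float32)
        s=cv2.remap(g.astype(np.float32),uv[None,:,0],uv[None,:,1],cv2.INTER_LINEAR)[0]
        i=np.where((s[:-1]>160)&(s[1:]<=160))[0];print(n[5:9],y,X[i])
E
```

```text
time_s: 42.37
ee_pos: [0.5317, 0.1727, 0.1986]
eef_rot: [3.141, -0.0, 1.259]
force: [-0.5, -0.6, -2.2]
grip_width: 0.0273
grip_force: 55.0
top0 -140 [581.]
top0 -148 [581.]
top0 -155 [581.]
top0 -240 [581.25]
top0 -248 [582.75]
top0 -255 [582.5]
t7.n -140 [548.25 574.25 585.  ]
t7.n -148 [577. 585.]
t7.n -155 [577.   584.75]
t7.n -240 [552. 589.]
t7.n -248 [588.75]
t7.n -255 [588.75]
```

Run:
```python
from station import ctrl
from h import *
np.savez("pics/s7.npz",**ctrl.camera("side"))
c0=np.load("pics/top0.npz");c7=np.load("pics/t7.npz")
def warp(c,z=78):
    X,Y=np.meshgrid(np.arange(480,600,.4),np.arange(-120,-275,-.4))
    uv=np.array([proj(c,np.array([x,y,z])/1000) for x,y in zip(X.ravel(),Y.ravel())]).astype(np.float32).reshape(*X.shape,2)
    return cv2.remap(c["color"],uv[...,0],uv[...,1],cv2.INTER_CUBIC)[:,:,::-1]
a,b=warp(c0),warp(c7)
S0=np.load("pics/side0.npz");S=np.load("pics/s7.npz")
e,f=warp(S0),warp(S)
cv2.imwrite("pics/cmp.png",cv2.resize(np.hstack([a[:,:],b,e,f]),(800,259)))
for n,w in(("t0",a),("t7",b),("s0",e),("s7",f)):
    g=w.mean(2)
    for r in(50,70,90,300,320):
        d=np.diff(cv2.GaussianBlur(g,(5,5),0)[r]);k=np.argsort(d[200:])[:1]+200;print(n,r,480+.4*k,end=' ')
    print()
```

```text
t0 50 [581.2] t0 70 [580.8] t0 90 [580.8] t0 300 [581.2] t0 320 [582.8] 
t7 50 [572.4] t7 70 [575.2] t7 90 [573.2] t7 300 [589.2] t7 320 [588.8] 
s0 50 [579.2] s0 70 [578.4] s0 90 [579.2] s0 300 [580.] s0 320 [580.] 
s7 50 [569.6] s7 70 [573.2] s7 90 [572.4] s7 300 [587.2] s7 320 [587.2]
```

View pics/cmp.png

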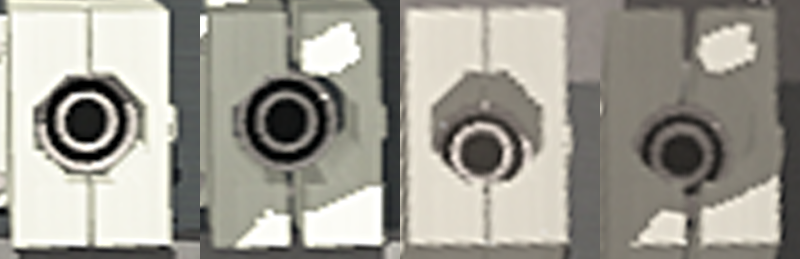

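The strips (before/after, top and side) show the loose half's edge shifted by roughly 7 mm at both ends and still parallel. Returning the wedge.

```bash
python3 -m pendant '[[[0.01,0.17,-2],0],[[0,0,-2.5],0],[[0,0,-1.5],0],[[0,0,-1],0],[[0,0,0],0],[[0,0,0],0]]'| grep -E "time|ee_pos|force: \["; python3 -m pendant '[[[0,0,-0.5],0],[[0,0,-0.5],0],[[0,0,-0.5],0],[[0,0,-0.5],0],[[0,0,0],0]]'| grep -E "time|ee_pos|force: \["
```

```text
time_s: 42.97
ee_pos: [0.5319, 0.1751, 0.129]
force: [-0.2, -0.2, -1.9]
time_s: 43.38
ee_pos: [0.5311, 0.1754, 0.1075]
force: [0.4, -0.5, -1.8]
```

```bash
python3 -m pendant '[[[0.04,-0.08,-0.7],0],[[0,0,-0.7],0],[[0,0,-0.7],0],[[0,0,-0.5],0],[[0,0,-0.3],0],[[0,0,-0.2],0],[[0,0,0],0],[[0,0,0],0]]'| grep -E "time|ee_pos|force: \["
```

```text
time_s: 44.05
ee_pos: [0.5321, 0.1748, 0.0777]
force: [0.2, -0.7, -1.0]
```

```bash
python3 -m pendant '[[[0,0,-0.15],0],[[0,0,-0.15],0],[[0,0,-0.08],0],[[0,0,0],0],[[0,0,0],0]]'| grep -E "time|ee_pos|force: \["; python3 -m pendant '[[[0,0,-0.05],0],[[0,0,0],0]]'| grep -E "time|ee_pos|force: \["
```

```text
time_s: 44.47
ee_pos: [0.532, 0.1747, 0.0737]
force: [-0.4, 0.7, -2.3]
time_s: 44.63
ee_pos: [0.5321, 0.1748, 0.0735]
force: [-0.1, 0.0, -0.0]
```

```bash
python3 -m pendant '[[[0,0,0],0],[[0,0,0],0],[[0,0,0],0],[[0,0,0],0],[[0,0,0],0],[[0,0,0],0]]' 0.8 | grep -E "grip_w|force: \["; python3 -m pendant '[[[0,0,0.5],0],[[0,0,1.5],0],[[0,0,3],0],[[0,0,3],0],[[0,0,3],0],[[0,0,2],0],[[-3,0,0],0],[[-3,0,0],0],[[-3,0,0],0],[[-3,0,0],0],[[0,0,0],0],[[0,0,0],0]]'
python3 - <<'E'
from station import ctrl
from h import *
c=ctrl.camera("side")
a=cv2.resize(c["color"][110:200,200:320,::-1],(533,400),interpolation=cv2.INTER_CUBIC)
b=cv2.resize(c["color"][215:305,225:325,::-1],(400,360),interpolation=cv2.INTER_CUBIC)
b=cv2.resize(b,(266,240));b=cv2.copyMakeBorder(b,0,160,0,0,0)
cv2.imwrite("pics/fin.png",np.hstack([a,b]))
c=ctrl.camera("top");np.savez("pics/t8.npz",**c)
for n in("pics/top0.npz","pics/t8.npz"):
    c=np.load(n);g=c["color"].mean(2).astype(np.float32)
    for y in(-140,-148,-155,-235,-248,-255):
        X=np.arange(560,610,.25);uv=np.array([proj(c,np.array([x,y,78])/1000) for x in X]).astype(np.float32)
        s=cv2.remap(g,uv[None,:,0],uv[None,:,1],1)[0];t=(s[:20].mean()+s[60:150].min())/2
        print(n[5:8],y,X[np.where((s[:-1]>t)&(s[1:]<=t))[0]][:3])
E
```

```text
force: [0.3, -0.5, -0.9]
grip_width: 0.064
time_s: 46.13
ee_pos: [0.4115, 0.1749, 0.2042]
eef_rot: [3.14, -0.001, 1.261]
force: [-0.5, 0.4, 0.7]
grip_width: 0.0752
grip_force: 0.0
top -140 [581.25]
top -148 [581.25]
top -155 [581.]
top -235 [581.25]
top -248 [582.75]
top -255 [582.5]
t8. -140 [588.25]
t8. -148 [588.25]
t8. -155 [588.]
t8. -235 [589.]
t8. -248 [589.]
t8. -255 [588.75]
```

View pics/fin.png

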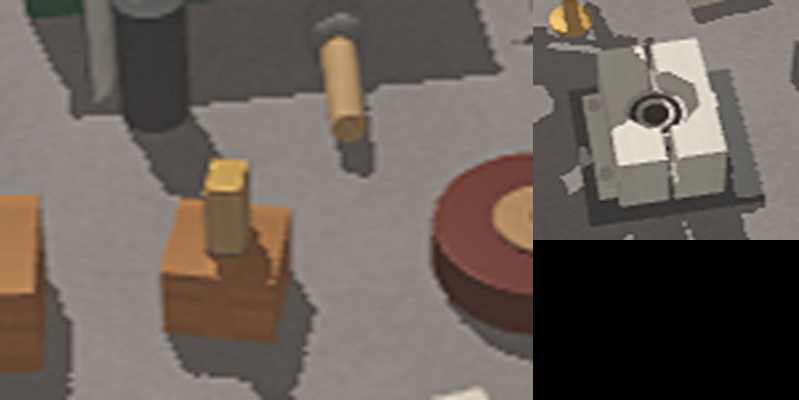

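The wedge stands upright in its block at (228,205). Both ends of the housing are about 7 mm open. Handing in.

```bash
python3 -c "
from station import ctrl
print(ctrl.hand_in())"
```

```text
the job is handed in; nothing more can be done
None
```

The job is handed in at about 46 s of the 67 s allowed: by camera the loose half stands about 6–7 mm open at both ends, and the wedge is back upright in its block. The judge's result was not shown.

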